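# Load the bottle carrier and hold it up by its bail

## Task

Load the white carrier for the next instrument run: while it stands on the worktop with its wire bail folded out of the way, put the clear bottle, the cream jar with the black lid and the red-capped tube from the blue rack upright and fully down into the wells that fit them. Then swing the bail up and, gripping its blue sleeve, lift the carrier without tipping it until it hangs about 10 cm above the worktop. Finish while still holding it there by the sleeve, level and still, with nothing else carrying it, and leave the other tubes and the bystanding things where they are.

Things in the scene. Friction and masses are not known exactly. Their poses are not given: they have to be found in the camera images.
- carrier: White block 68 x 180 x 34 mm (x, y, z), three wells in a row along y, steel end plates 40 mm high; pivot ears 60 mm high; 205 mm over the pivots. Loose, 0.3 kg empty. Origin: centre of the underside; z up, y along the row; at yaw 0 the bail lies folded towards -x. Wells: 28 mm deep, floor 6 mm up, about 4 mm wider than their things, which may lean a little; 3.5 mm chamfer.
- bail (a joint): Angle of the wire bail (U of 6 mm wire) about the pivots, an axis along carrier y, 50 mm above the underside at carrier x = 0. 0: folded flat towards carrier -x, resting on its stop; pi/2: upright; up to pi: folded to the other side. It swings freely, falls back if let go, and carries the hanging carrier.
- grip_sleeve: Blue grip sleeve in the middle of the bail's cross bar, a cylinder 18 mm thick and 68 mm long, lying along carrier y; it turns freely on the wire, so it can be held fast while the bail swings. Origin: its centre, 95 mm from the pivot axis; folded it is at carrier (-95, 0, 50) mm, upright at (0, 0, 145) mm, above all the loaded things. Its own x and z axes turn with it; y stays along carrier y.
- well_bottle (a point): Centre of the floor of the middle well, 49 mm wide, for the bottle (carrier (0, 0, 6) mm). Axes as the carrier's.
- well_jar (a point): Centre of the floor of the end well at +y, 42 mm wide, for the jar (carrier (0, 60, 6) mm). Axes as the carrier's.
- well_tube (a point): Centre of the floor of the small end well at -y, 19.5 mm wide, for the tube (carrier (0, -52, 6) mm). Axes as the carrier's.
- bottle: Clear round bottle with pale contents and two white line ports on its cap; body 45 mm wide, straight up to about 55 mm, 89 mm tall in all; about 0.09 kg, standing on the worktop. Origin: centre of the underside, z up.
- jar: Cream round jar with a black screw lid, 38 mm wide, lid 40 mm wide from 50 to 60 mm height; 60 mm tall; 0.04 kg, standing on the worktop. Origin: centre of the underside, z up.
- tube_red: Sample tube with a red cap, 16 mm wide, 98 mm tall, cap 18 mm wide from 84 mm to the top; 0.02 kg. It stands in the front row of the rack, in one of three places 43 mm apart, its foot 4 mm above the worktop. Origin: centre of the underside, z up.
- tube_blue: Same tube with a blue cap, in the rack; it stays there. Origin: centre of the underside.
- tube_orange: Same tube with an orange cap, in the rack; it stays there. Origin: centre of the underside.
- rack: Blue tube rack, 48 x 118 mm, fixed to the worktop; end plates 66 mm high, upper deck 62 mm high, so 40 mm of each tube stands out. Places in two rows at rack x = -11 and +11 mm; the tubes stand in the -x row at y = -43, 0 and 43 mm. Origin: centre of the underside.
- wash_bottle: Wash bottle with a red cap and bent spout, 194 mm tall, 62 mm wide, behind the rack; a bystander. Origin: on the underside, 16 mm beside the bottle's axis.
- flask_1: Clear conical flask, 62 mm wide, 110 mm tall, fixed, by the instrument on the left; a bystander. Origin: centre of the underside.
- flask_2: The same, nearer the robot; a bystander. Origin: centre of the underside.
- tweezers: Steel tweezers, 128 mm long, 9 mm thick, lying behind the carrier; a bystander. Origin: middle of the underside.
- petri: Clear petri dish, 58 mm wide, 13 mm tall, behind the work; a bystander. Origin: centre of the underside.
Things that resemble listed ones, but are neither listed nor needed, are in the scene too. Leave any turquoise or yellow look-alike of the tube_red alone. What is shaped like the tube_orange but turquoise or yellow is not meant.

How it is judged:
By the outcome, as a careful person would: the job done as asked, in the order asked, and still so for the second after the job is handed in, while the arm keeps its last pose, push and grip.
It also fails if it takes over 72 s, if anything falls off the work surface, if the arm or the gripper's body presses on something with over 40 N, if the wrist force passes 120 N, or if a joint passes its speed limit or range.

## Robot

A 7-joint arm with a two-finger parallel gripper is mounted at the origin on a cart in front of the work surface, level with it; the furniture and walls round the work are solid. World frame = base frame: x ahead of the robot, y to its left, z up, the work surface at z = 0. Lengths are in m, angles in rad, forces in N, time in s.
With the tool pointing down it reaches from about 0.425 to 0.825 m from the base axis. Payload 3.6 kg.
Tool frame: the origin (TCP) lies on the centre line of the jaws, within the pads' length; the fingertips stand 17 mm ahead of it and the grasp point (between the pads) lies 2 mm behind it; x points along the fingers, z is the direction in which the jaws open and shut, and the axes are right-handed (so a half turn about x gives the same grasp; the last joint's range is limited). The gripper opens to 93 mm and grips with 3 to 60 N. Pads are 15 mm wide; open, the fingers measure 128 mm over their backs; the gripper's body (75 mm by 188 mm) begins 65 mm behind the grasp point.
Start: joints at [1.113, 0.615, -0.013, 1.423, 0.008, 1.103, -0.04], TCP at [0.272, -0.59, 0.236] pointing down, gripper open.
Joint ranges: [-3.12, 3.12], [-0.3, 2.06], [-1.34, 1.32], [0.26, 2.42], [-1.36, 4.5], [0.01, 1.98], [-2.84, 2.84]. Speed limits (rad/s): [2.79, 2.79, 3.14, 3.14, 3.14, 3.14, 3.14].

## Interface

Orientations are given as a rotation vector (axis times angle).
In Python, from workcell import monitor, vision, bot gives the robot as it stands.
- The arm moves only by the shell command python3 -m handwheel 'ROWS' [OPENING]. ROWS is a JSON object of lists of equal length, an entry for each row: "offset": the shift along the tool's x, y, z in mm, a list of three; "turn": the turn, a rotation vector about the tool's x, y, z in rad, a list of three. In form: {"offset": [[dx, dy, dz], ...], "turn": [[wx, wy, wz], ...]}. A call has 1 to 12 rows; each row shifts and turns the commanded pose from where the row before left it, along the tool's axes as they then stand; what a row does not reach is not made up. A row lasts 1/12 s, in which the tool goes at most 41.7 mm and 7.16 degrees, less where a joint would pass 70% of its speed; a pose out of reach is approached as far as the arm can. A call is refused whole if a number of a shift passes 41.7 or a number of a turn 0.125, either way. A call with a gripper value outside its range is refused whole. OPENING is the finger opening in mm, from 0 to 93, set as the call begins (- or left out, the last holds). The fingers move at their own pace and stop on an object; the grip force is fixed at half the most. Time passes only in rows, so rows that do not move let the fingers close. It gives the time, the measured TCP pose, the force and the opening at its end, in the units of the state.
- monitor.sense(): the state, without advancing time (a new reading comes with each control period).
- vision.camera(name): name is "scene" or "top" or "wrist"; returns the picture (384x512x3 uint8, red, green, blue); there is no depth.
- vision.calibration(name): a dict with "camera_matrix" (3x3 intrinsics, pixels), "extrinsics" (4x4, takes a point from camera to world coordinates); the wrist camera has in their place "hand_eye" (4x4, takes a point from camera to tool coordinates, whose origin is the TCP and whose axes are the tool frame's). Camera axes: x right, y up, looking along -z (the intrinsics and any distortion apply to the point x, -y, -z); pixel columns grow to the right and rows downward; lengths in m; the calibration is good to about 2 mm. The wrist camera is an equidistant fisheye: a pixel r from the principal point sees the ray r / f radians off the axis. A picture is of the moment at which its call begins: read the wrist's pose just before it. calibration takes no time and is no camera call.
- bot.job_done(): hands the job in, once; it reports no verdict.
The state is a dict: "time_s": time; "q": joint angles; "joint_vel": joint speeds; "joint_torque": joint torques, N m; "tcp_pos": TCP position; "eef_rot": TCP orientation; "force": force on the tool from outside, world axes, zero at the start; "wrist_torque": the same for the moment, N m; "finger_gap": finger opening in m.
Only numpy, scipy, OpenCV 4.12 (cv2) and the standard library are available. Lean on these libraries where they do the work, as an engineer would, in place of code of your own. Each camera call takes 0.05 s, during which the arm holds its last target. There are 200 camera calls.

## Working session

There is one attempt and no reset: what is moved stays moved. The work goes in short steps, Python scripts to look and compute and a shell command to move; the robot and the scene stay as the last step left them, time stands still between calls to the robot, and variables do not carry over. Pictures are saved under pics/ and viewed, about 8 in all and at most 12, crops included, and the job is handed in when it is done.

```bash
mkdir -p pics; ls; python3 - <<'E'
from workcell import monitor, vision
import cv2,numpy as np
np.set_printoptions(precision=4,suppress=True)
print(monitor.sense())
for n in ("scene","top","wrist"):
    print(n,{k:np.array(v) for k,v in vision.calibration(n).items()})
for n in ("scene","top"):
    im=vision.camera(n)
    cv2.imwrite(f"pics/{n}0.png",cv2.resize(im[:,:,::-1],(800,600),interpolation=cv2.INTER_CUBIC))
    np.save(f"pics/{n}0.npy",im)
E
```

```text
pics
{'time_s': 0.0, 'q': array([ 1.1125,  0.6159, -0.0126,  1.4249,  0.0081,  1.1034, -0.0404]), 'joint_vel': array([-0.0001,  0.0012, -0.0001,  0.0002,  0.0007, -0.0004, -0.0001]), 'joint_torque': array([ -0.0001, -45.8944,   0.2091, -16.5747,  -0.0611,   0.0204,
         0.0002]), 'tcp_pos': array([ 0.2717, -0.5897,  0.2345]), 'eef_rot': array([ 0.8869,  1.3853, -0.8847]), 'force': array([ 0.2882, -0.6981,  0.7789]), 'wrist_torque': array([ 0.0293, -0.034 ,  0.0278]), 'finger_gap': 0.09257914661601929}
scene {'camera_matrix': array([[489.967 ,   0.    , 260.7996],
       [  0.    , 489.967 , 189.4324],
       [  0.    ,   0.    ,   1.    ]]), 'extrinsics': array([[-0.6975, -0.5979,  0.3949,  1.1253],
       [ 0.7165, -0.5906,  0.3712,  0.4696],
       [ 0.0112,  0.5419,  0.8404,  1.0991],
       [ 0.    ,  0.    ,  0.    ,  1.    ]])}
top {'camera_matrix': array([[486.9517,   0.    , 254.2526],
       [  0.    , 486.9517, 189.4565],
       [  0.    ,   0.    ,   1.    ]]), 'extrinsics': array([[-0.0057,  0.9987, -0.0501,  0.5314],
       [-1.    , -0.0057,  0.0004, -0.0039],
       [ 0.0002,  0.0501,  0.9987,  1.6064],
       [ 0.    ,  0.    ,  0.    ,  1.    ]])}
wrist {'camera_matrix': array([[297.3186,   0.    , 252.2546],
       [  0.    , 297.3186, 190.8004],
       [  0.    ,   0.    ,   1.    ]]), 'hand_eye': array([[-0.001 ,  0.2482, -0.9687, -0.1488],
       [-0.0007,  0.9687,  0.2482,  0.0695],
       [ 1.    ,  0.001 , -0.0008,  0.0004],
       [ 0.    ,  0.    ,  0.    ,  1.    ]])}
```

View pics/top0.png

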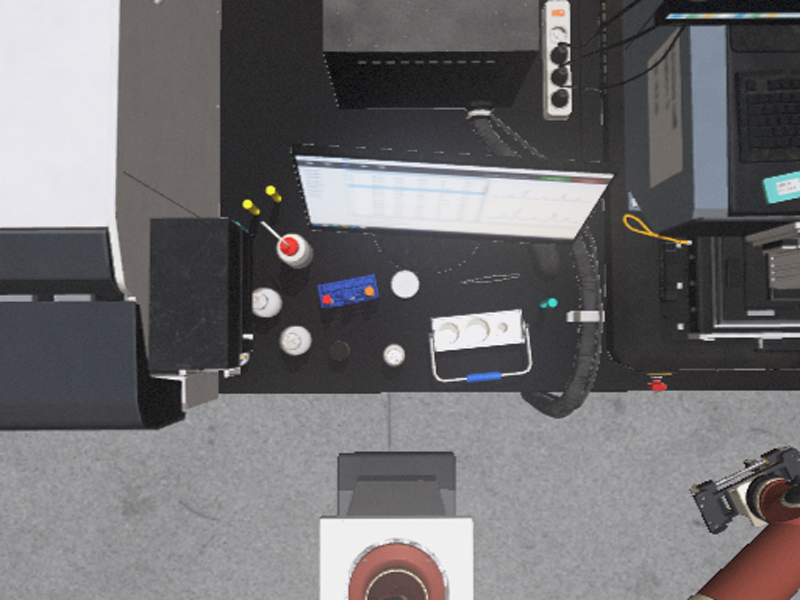

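View pics/scene0.png

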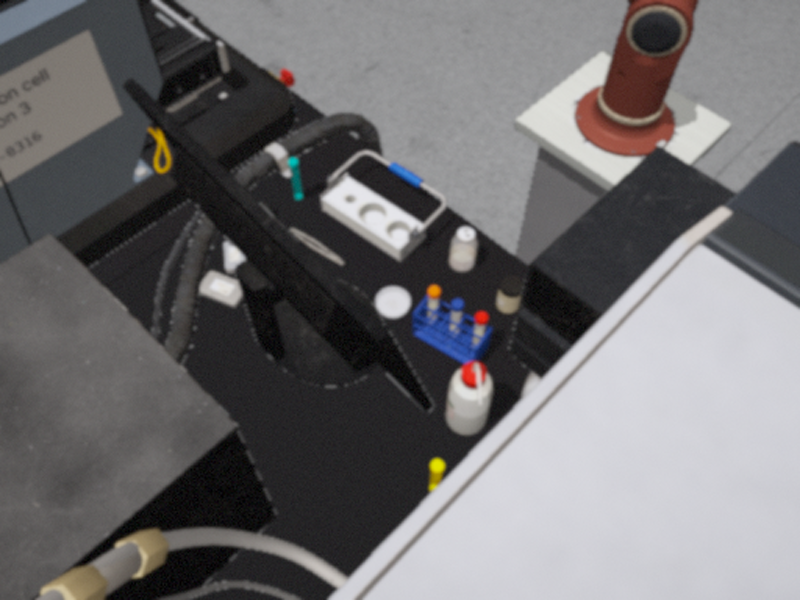

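The top view (800x600) shows the carrier near (478,332) with its bail folded towards the robot. The bottle is at (394,355), the jar at (340,350), the red tube at (328,300), and the tweezers and petri dish are behind. A tilted monitor hangs over the back. The scene view agrees. Next I measure positions.

```bash
cat > h.py <<'E'
import numpy as np, cv2
from scipy.spatial.transform import Rotation as Rn
from workcell import monitor, vision
np.set_printoptions(precision=4,suppress=True)
def cal(n):
    c=vision.calibration(n); return np.array(c["camera_matrix"]),np.array(c.get("extrinsics",c.get("hand_eye")))
def cam_T(n,s=None):
    K,T=cal(n)
    if n=="wrist":
        W=np.eye(4); W[:3,:3]=Rn.from_rotvec(s["eef_rot"]).as_matrix(); W[:3,3]=s["tcp_pos"]; T=W@T
    return K,T
def ray(n,u,v,s=None):
    K,T=cam_T(n,s); a=(u-K[0,2])/K[0,0]; b=(v-K[1,2])/K[1,1]
    if n=="wrist":
        r=np.hypot(a,b); k=np.sin(r)/max(r,1e-9); d=np.array([a*k,-b*k,-np.cos(r)])
    else: d=np.array([a,-b,-1.])
    return T[:3,3],T[:3,:3]@d
def at_z(n,u,v,z,s=None):
    o,d=ray(n,u,v,s); return o+d*(z-o[2])/d[2]
def proj(n,P,s=None):
    K,T=cam_T(n,s); p=np.linalg.inv(T)@np.append(P,1); x,y,z=p[0],-p[1],-p[2]
    if n=="wrist":
        r=np.hypot(x,y); th=np.arctan2(r,z); x,y=x/r*th,y/r*th
    else: x,y=x/z,y/z
    return np.array([K[0,0]*x+K[0,2],K[1,1]*y+K[1,2]])
def tri(o1,d1,o2,d2):
    d1=d1/np.linalg.norm(d1);d2=d2/np.linalg.norm(d2)
    A=np.stack([d1,-d2],1); t=np.linalg.lstsq(A,o2-o1,rcond=None)[0]
    p,q=o1+d1*t[0],o2+d2*t[1]; return (p+q)/2,np.linalg.norm(p-q)
def Rdown(jaw_yaw):  # tool x down, tool z (jaw) horizontal at jaw_yaw
    z=np.array([np.cos(jaw_yaw),np.sin(jaw_yaw),0]);x=np.array([0,0,-1.]);return np.stack([x,np.cross(z,x),z],1)
def delta(pos,yaw,R=None):
    s=monitor.sense(); R0=Rn.from_rotvec(s["eef_rot"]).as_matrix()
    best=[]
    for y in ((yaw,yaw+np.pi) if R is None else (0,)):
        Rt=Rdown(y) if R is None else R
        w=Rn.from_matrix(R0.T@Rt).as_rotvec(); best.append((np.linalg.norm(w),w))
    w=min(best,key=lambda b:b[0])[1]
    d=R0.T@(np.array(pos)-s["tcp_pos"])*1000
    print("t",round(s["time_s"],2),"tcp",np.array(s["tcp_pos"]),"delta mm(tool)",d.round(1),"turn",w.round(4),"gap",round(s["finger_gap"]*1e3,1),"F",np.array(s["force"]).round(1))
E
python3 - <<'E'
from h import *
s=monitor.sense(); print(Rn.from_rotvec(s["eef_rot"]).as_matrix())
k=1.5625
im=np.load("pics/top0.npy").astype(int); R,G,B=im[...,0],im[...,1],im[...,2]
sc=np.load("pics/scene0.npy").astype(int)
def cen(im,f,box):
    x0,y0,x1,y1=[int(a/k) for a in box]; m=np.zeros(im.shape[:2],bool); m[y0:y1,x0:x1]=f(*[im[y0:y1,x0:x1,i] for i in range(3)])
    v,u=np.nonzero(m); return u.mean(),v.mean(),len(u)
red=lambda r,g,b:(r>150)&(g<90); org=lambda r,g,b:(r>150)&(g>80)&(b<90); blue=lambda r,g,b:(b>110)&(r<80)
T={}
for n,f,b,bs,z in(("red",red,(315,285,340,312),(465,305,495,330),.095),("orange",org,(358,280,382,305),(422,280,448,300),.095),("sleeve",blue,(455,362,510,390),(380,155,430,192),.05)):
    c=cen(im,f,b); d=cen(sc,f,bs); print(n,c,d,"top@z",at_z("top",c[0],c[1],z),"tri",tri(*ray("top",*c[:2]),*ray("scene",*d[:2])))
for n,u,v,z in (("bottle cap",394,353,.085),("jar lid",340,350,.06),("wellbottle",476,329,.034),("welljar",448,332,.034),("welltube",503,327,.034),("petri",405,284,.01),("mon bl?",311,224,0.2)):
    print(n,at_z("top",u/k,v/k,z))
print("mon LL",tri(*ray("top",311/k,224/k),*ray("scene",432/k,408/k)),"mon LR/UR", tri(*ray("top",612/k,175/k),*ray("scene",128/k,85/k)))
a=im[165:255,150:350].astype(np.uint8)
cv2.imwrite("pics/crop1.png",cv2.resize(a[:,:,::-1],(800,360),interpolation=cv2.INTER_CUBIC))
E
```

```text
[[-0.001   0.9082  0.4186]
 [ 0.0021  0.4186 -0.9082]
 [-1.     -0.0001 -0.0023]]
red (np.float64(208.59259259259258), np.float64(191.07407407407408), 27) (np.float64(307.5), np.float64(203.0), 58) top@z [0.603  0.1373 0.095 ] tri (array([0.6038, 0.1356, 0.0994]), np.float64(0.003279084907595992))
orange (np.float64(236.2173913043478), np.float64(185.91304347826087), 23) (np.float64(277.3272727272727), np.float64(186.0909090909091), 55) top@z [0.6186 0.0514 0.095 ] tri (array([0.6191, 0.0504, 0.0984]), np.float64(0.0022177049891190202))
sleeve (np.float64(308.2173913043478), np.float64(240.84782608695653), 92) (np.float64(259.0265486725664), np.float64(111.49557522123894), 113) top@z [ 0.4447 -0.1755  0.05  ] tri (array([ 0.4467, -0.1775,  0.052 ]), np.float64(0.005829178501349245))
bottle cap [0.494  0.0026 0.085 ]
jar lid [0.5001 0.1121 0.06  ]
wellbottle [ 0.5412 -0.1668  0.034 ]
welljar [ 0.5353 -0.1089  0.034 ]
welltube [ 0.545  -0.2226  0.034 ]
petri [ 0.6367 -0.021   0.01  ]
mon bl? [0.737  0.1551 0.2   ]
mon LL (array([0.7554, 0.1726, 0.0633]), np.float64(0.005106026824218892)) mon LR/UR (array([ 0.7979, -0.3647,  0.3637]), np.float64(0.015437592414585798))
```

View pics/crop1.png

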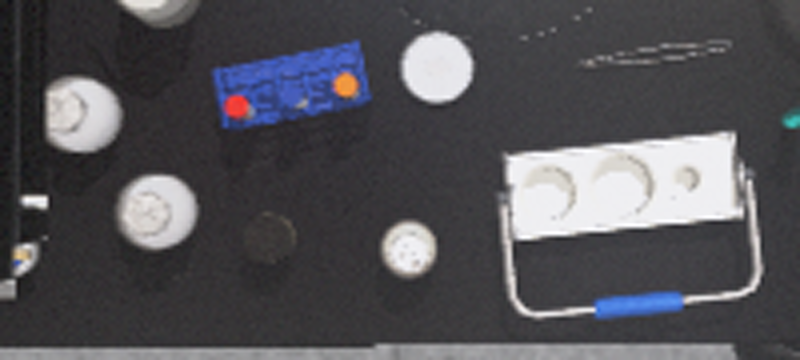

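The crop shows the wells at (548,193), (625,187) and (686,179), the dark jar lid at (268,238) and the bottle cap at (409,249). The red tube at (237,106) stands at the left end of the rack. Now I check the obstacles and work out the first move.

```bash
python3 - <<'E'
from h import *
k=1.5625
print("box c1",tri(*ray("top",240/k,372/k),*ray("scene",660/k,150/k)),"c2",tri(*ray("top",245/k,218/k),*ray("scene",525/k,270/k)))
print("wash cap",tri(*ray("top",289/k,243/k),*ray("scene",474/k,370/k)), at_z("top",298/k,254/k,.05))
print("flask2",at_z("top",295/k,341/k,.05),"flask1",at_z("top",264/k,302/k,.05))
delta([.30,-.36,.30],0.085); delta([.47,0.0,.30],0.085)
E
```

```text
box c1 (array([0.4714, 0.2425, 0.4448]), np.float64(0.01589732371944009)) c2 (array([0.7082, 0.2366, 0.4368]), np.float64(0.01479118572448704))
wash cap (array([0.7062, 0.2029, 0.1577]), np.float64(0.002193205883008586)) [0.6971 0.1988 0.05  ]
flask2 [0.5187 0.2047 0.05  ] flask1 [0.5988 0.2683 0.05  ]
t 0.1 tcp [ 0.2718 -0.5897  0.2346] delta mm(tool) [ -64.9  121.8 -197. ] turn [-1.2239 -0.002  -0.0014] gap 92.9 F [0.6 0.4 0.2]
t 0.1 tcp [ 0.2718 -0.5897  0.2346] delta mm(tool) [ -64.4  426.9 -452.8] turn [-1.2239 -0.002  -0.0014] gap 92.9 F [0.6 0.4 0.2]
```

```bash
python3 -m handwheel '{"offset":[[-8,15.2,-24.6],[-8,15.2,-24.6],[-8,15.2,-24.6],[-8,15.2,-24.6],[-8,15.2,-24.6],[-8,15.2,-24.6],[-8,15.2,-24.6],[-8,15.2,-24.6]],"turn":[[0,0,0],[0,0,0],[0,0,0],[0,0,0],[0,0,0],[0,0,0],[0,0,0],[0,0,0]]}' && python3 -m handwheel '{"offset":[[0,25.4,-21.3],[0,25.4,-21.3],[0,25.4,-21.3],[0,25.4,-21.3],[0,25.4,-21.3],[0,25.4,-21.3],[0,25.4,-21.3],[0,25.4,-21.3],[0,25.4,-21.3],[0,25.4,-21.3],[0,25.4,-21.3],[0,25.4,-21.3]],"turn":[[0,0,0],[0,0,0],[0,0,0],[0,0,0],[0,0,0],[0,0,0],[0,0,0],[0,0,0],[0,0,0],[0,0,0],[0,0,0],[0,0,0]]}' && python3 -m handwheel '{"offset":[[0,0,0],[0,0,0],[0,0,0],[0,0,0],[0,0,0],[0,0,0],[0,0,0],[0,0,0],[0,0,0],[0,0,0],[0,0,0],[0,0,0]],"turn":[[-0.122,0,0],[-0.122,0,0],[-0.122,0,0],[-0.122,0,0],[-0.122,0,0],[-0.122,0,0],[-0.122,0,0],[-0.122,0,0],[-0.122,0,0],[-0.122,0,0],[0,0,0],[0,0,0]]}' && python3 - <<'E'
from h import *
delta([.494,.0026,.15],.085)
s=monitor.sense(); print(s["q"]); im=vision.camera("wrist"); np.save("pics/w1.npy",im); np.save("pics/w1s.npy",np.r_[s["tcp_pos"],s["eef_rot"]])
cv2.imwrite("pics/w1.png",cv2.resize(im[:,:,::-1],(800,600),interpolation=cv2.INTER_CUBIC))
E
```

```text
time_s: 0.77
tcp_pos: [0.2998, -0.359, 0.2996]
eef_rot: [0.886, 1.384, -0.885]
force: [0.4, 0.2, 0.3]
finger_gap: 0.0931
time_s: 1.77
tcp_pos: [0.47, 0.0005, 0.2994]
eef_rot: [0.885, 1.384, -0.886]
force: [-0.3, -0.8, -0.7]
finger_gap: 0.093
time_s: 2.77
tcp_pos: [0.4697, -0.0012, 0.2994]
eef_rot: [-0.061, 1.571, 0.061]
force: [1.0, 0.1, -0.7]
finger_gap: 0.0929
t 2.77 tcp [ 0.4697 -0.0012  0.2994] delta mm(tool) [149.3   1.8  24.7] turn [-0.0074 -0.0008 -0.0002] gap 92.9 F [ 1.   0.1 -0.7]
[ 0.3633  0.3067 -0.5411  1.8103  0.1775  1.0737 -0.1649]
```

View pics/w1.png

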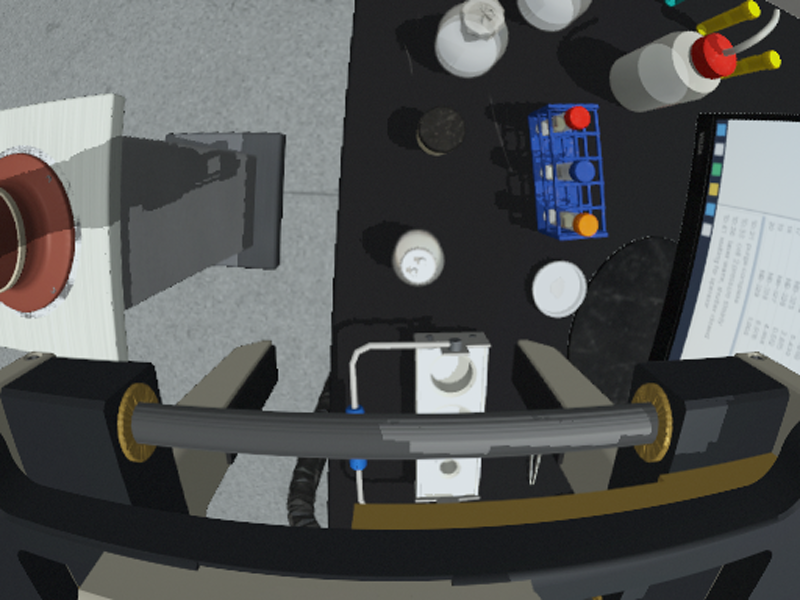

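The wrist view (800x600) shows the bottle cap at (418,265), the jar lid at (441,130), the red cap at (579,117), the jar well at (453,369) and the tube well at (450,466). The gripper bar hides the middle well.

```bash
python3 - <<'E'
from h import *
k=1.5625
a=np.load("pics/w1s.npy"); s=dict(tcp_pos=a[:3],eef_rot=a[3:])
im=np.load("pics/w1.npy"); g=cv2.cvtColor(im,cv2.COLOR_RGB2GRAY).astype(int)
for n,u,v,z in (("bottle cap",418,265,.087),("bottle base?",418,250,.03),("jar lid",441,130,.06),("red",579,117,.1),("orange",587,224,.1),("welljar",453,369,.034),("welltube",450,466,.034)):
    print(n,at_z("wrist",u/k,v/k,z,s))
# sanity: reproject fitted guesses
for P in ([.494,.0026,0],[.494,.0026,.089],[.5,.1121,.06],[.603,.1373,.102],[.5412,-.1668,.034]): print(P,(proj("wrist",np.array(P),s)*k).round(1),(proj("top",np.array(P))*k).round(1))
c=np.vstack([im[55:110,250:305],im[130:190,240:295]])[:,:,::-1]
a1=cv2.resize(im[55:110,250:305,::-1],(396,396),interpolation=cv2.INTER_CUBIC);a2=cv2.resize(im[135:190,240:295,::-1],(396,396),interpolation=cv2.INTER_CUBIC)
cv2.imwrite("pics/c2.png",np.clip(np.hstack([a1,a2]).astype(int)*2,0,255).astype(np.uint8))
E
```

```text
bottle cap [0.4892 0.0029 0.087 ]
bottle base? [0.4917 0.0067 0.03  ]
jar lid [0.5006 0.1134 0.06  ]
red [0.6045 0.134  0.1   ]
orange [0.6203 0.0503 0.1   ]
welljar [ 0.536  -0.1055  0.034 ]
welltube [ 0.5475 -0.2197  0.034 ]
[0.494, 0.0026, 0] [418.4 249.8] [394.1 352. ]
[0.494, 0.0026, 0.089] [424.1 266.4] [394. 353.]
[0.5, 0.1121, 0.06] [440.2 131.5] [340. 350.]
[0.603, 0.1373, 0.102] [578.5 112.3] [325.6 298.4]
[0.5412, -0.1668, 0.034] [450.6 423.8] [476. 329.]
```

View pics/c2.png

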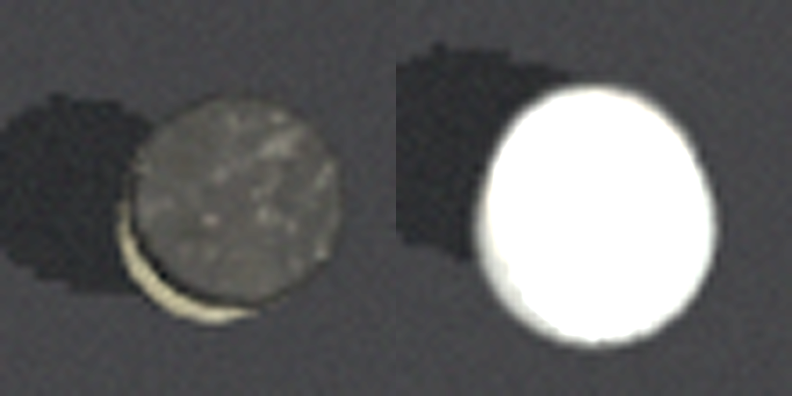

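The left crop puts the lid at native (283.1,82.5). The right crop gives the bottle silhouette box as u 251.4–284.4, v 147.1–182.9.

```bash
python3 - <<'E'
from h import *
from scipy.optimize import least_squares
a=np.load("pics/w1s.npy"); s=dict(tcp_pos=a[:3],eef_rot=a[3:])
print("jar",at_z("wrist",283.06,82.5,.06,s))
t=np.linspace(0,2*np.pi,60)
def box(p):
    q=np.array([proj("wrist",np.array([p[0]+r*np.cos(i),p[1]+r*np.sin(i),z]),s) for r,z in((.0225,0),(.0225,.055),(p[2],.089)) for i in t])
    return np.r_[q.min(0),q.max(0)]
f=least_squares(lambda p:box(p)-[251.4,147.1,284.4,182.9],[.492,.004,.014],diff_step=1e-3); print(f.x,f.fun)
delta([f.x[0],f.x[1],.048],.085)
E
```

```text
jar [0.5015 0.1144 0.06  ]Traceback (most recent call last):
  File "<stdin>", line 9, in <module>
    return func(*args, **kwargs)
    result = trf(vector_fun.fun, vector_fun.jac, x0, f0, J0, lb, ub, ftol, xtol,
                 gtol, max_nfev, x_scale, loss_function, tr_solver,
                 tr_options.copy(), verbose, callback=callback_wrapped)
    return trf_no_bounds(
        fun, jac, x0, f0, J0, ftol, xtol, gtol, max_nfev, x_scale,
        loss_function, tr_solver, tr_options, verbose, callback=callback)
    J = jac(x)
    self._update_jac()
    ~~~~~~~~~~~~~~~~^^
    self.J = self.jac_wrapped(xp_copy(self.x), f0=self.f)
             ~~~~~~~~~~~~~~~~^^^^^^^^^^^^^^^^^^^^^^^^^^^^
    J, dct = approx_derivative(
             ~~~~~~~~~~~~~~~~~^
        self.fun,
        ^^^^^^^^^
    ...<2 lines>...
        **self.finite_diff_options,
        ^^^^^^^^^^^^^^^^^^^^^^^^^^^
    )
    ^
    J, _nfev = _dense_difference(fun_wrapped, x0, f0, h,
               ~~~~~~~~~~~~~~~~~^^^^^^^^^^^^^^^^^^^^^^^^
                             use_one_sided, method,
                             ^^^^
[... 227 characters left out ...]
kwargs))
                      ~~~~~~~~^^^^^^^^^^^^^^^^^^^^^^^^^^^^^^
    return np.atleast_1d(self.fun(x))
                         ~~~~~~~~^^^
    return self.f(x, *self.args, **self.kwargs)
           ~~~~~~^^^^^^^^^^^^^^^^^^^^^^^^^^^^^^
  File "<stdin>", line 9, in <lambda>
  File "<stdin>", line 7, in box
  File "h.py", line 21, in proj
    K,T=cam_T(n,s); p=np.linalg.inv(T)@np.append(P,1); x,y,z=p[0],-p[1],-p[2]
        ~~~~~^^^^^
  File "h.py", line 8, in cam_T
    K,T=cal(n)
        ~~~^^^
  File "h.py", line 6, in cal
    c=vision.calibration(n); return np.array(c["camera_matrix"]),np.array(c.get("extrinsics",c.get("hand_eye")))
ValueError: time passes only in moves, steps and waits
```

```bash
python3 - <<'E'
s=open("h.py").read()
s=s.replace("def cal(n):\n    c=vision.calibration(n); return","import functools\n@functools.cache\ndef cal(n):\n    c=vision.calibration(n); return")
open("h.py","w").write(s)
E
python3 - <<'E'
from h import *
from scipy.optimize import least_squares
a=np.load("pics/w1s.npy"); s=dict(tcp_pos=a[:3],eef_rot=a[3:])
t=np.linspace(0,2*np.pi,60)
def box(p):
    q=np.array([proj("wrist",np.array([p[0]+r*np.cos(i),p[1]+r*np.sin(i),z]),s) for r,z in((.0225,0),(.0225,.055),(p[2],.089)) for i in t])
    return np.r_[q.min(0),q.max(0)]
f=least_squares(lambda p:box(p)-[251.4,147.1,284.4,182.9],[.492,.004,.014],diff_step=1e-3); print(f.x,f.fun)
delta([f.x[0],f.x[1],.048],.085)
E
```

```text
[0.4916 0.0005 0.014 ] [-0.2143 -0.7061  0.2191  0.6509]
t 2.82 tcp [ 0.4697 -0.0011  0.2994] delta mm(tool) [251.4  -0.1  22.1] turn [-0.0072 -0.0006 -0.0001] gap 93.2 F [-0.6 -0.7  0.9]
```

```bash
python3 -m handwheel '{"offset":[[10,0.7,11],[25,0.8,11],[35,0,0],[35,0,0],[35,0,0],[35,0,0],[35,0,0],[25,0,0],[16.5,0,0],[0,0,0]],"turn":[[-0.007,0,0],[0,0,0],[0,0,0],[0,0,0],[0,0,0],[0,0,0],[0,0,0],[0,0,0],[0,0,0],[0,0,0]]}' && python3 -m handwheel '{"offset":[[0,0,0],[0,0,0],[0,0,0],[0,0,0],[0,0,0],[0,0,0],[0,0,0],[0,0,0]],"turn":[[0,0,0],[0,0,0],[0,0,0],[0,0,0],[0,0,0],[0,0,0],[0,0,0],[0,0,0]]}' 38
```

```text
time_s: 3.65
tcp_pos: [0.4895, 0.0023, 0.0451]
eef_rot: [-0.069, 1.577, 0.068]
force: [-0.0, 0.7, 0.4]
finger_gap: 0.0927
time_s: 4.32
tcp_pos: [0.4918, 0.0023, 0.0484]
eef_rot: [-0.069, 1.569, 0.069]
force: [-0.2, -0.8, 0.6]
finger_gap: 0.0443
```

```bash
python3 -m handwheel '{"offset":[[-10,0,0],[-25,0,0],[-35,0,0],[-35,0,0],[-30,-20,0],[-15,-37,0],[0,-40,0],[0,-40,0],[0,-40,0],[0,-40,0],[0,-30,0],[0,-20,0]],"turn":[[0,0,0],[0,0,0],[0,0,0],[0,0,0],[0,0,0],[0,0,0],[0,0,0],[0,0,0],[0,0,0],[0,0,0],[0,0,0],[0,0,0]]}' && python3 -m handwheel '{"offset":[[0,0,0],[0,0,0],[0,0,0],[0,0,0]],"turn":[[0,0,0],[0,0,0],[0,0,0],[0,0,0]]}' && python3 - <<'E'
from h import *
s=monitor.sense(); im=vision.camera("wrist"); np.save("pics/w2.npy",im); np.save("pics/w2s.npy",np.r_[s["tcp_pos"],s["eef_rot"]])
cv2.imwrite("pics/w2.png",cv2.resize(im[:,:,::-1],(800,600),interpolation=cv2.INTER_CUBIC))
E
```

```text
time_s: 5.32
tcp_pos: [0.514, -0.2685, 0.1983]
eef_rot: [-0.066, 1.571, 0.063]
force: [1.2, 0.2, -1.5]
finger_gap: 0.0439
time_s: 5.65
tcp_pos: [0.5154, -0.2612, 0.1985]
eef_rot: [-0.071, 1.569, 0.073]
force: [0.4, -0.4, 0.1]
finger_gap: 0.0439
```

View pics/w2.png

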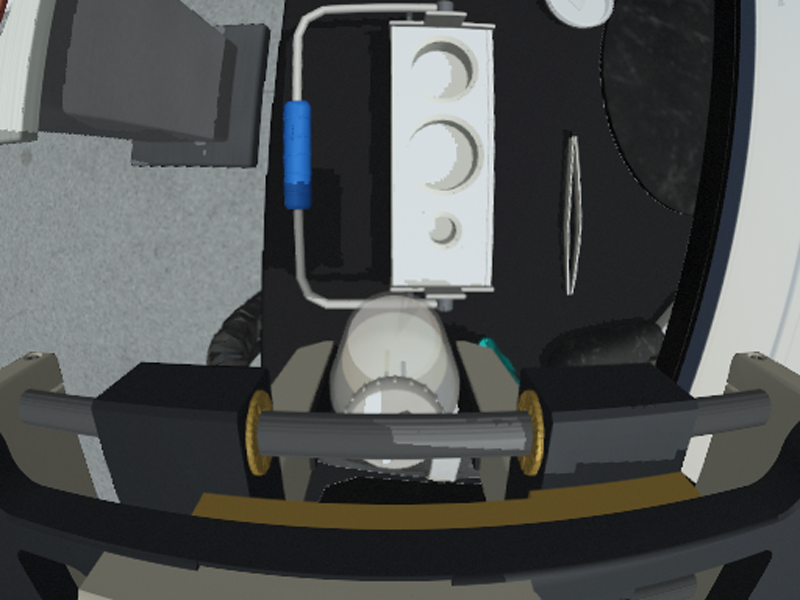

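The carrier is fully in view: jar well (443,70), bottle well (446,155), tube well (444,230), sleeve (298,155). I rectify the block's top plane to metric and fit it there.

```bash
python3 - <<'E'
from h import *
a=np.load("pics/w2s.npy"); s=dict(tcp_pos=a[:3],eef_rot=a[3:]); im=np.load("pics/w2.npy")
c0=np.array([.541,-.166]); yaw=.085; z=.034
K,T=cam_T("wrist",s); Ti=np.linalg.inv(T)
# image: columns = carrier x (-60..60) rows = carrier y (+110..-110), 0.4 mm
X,Y=np.meshgrid(np.arange(-60,60,.4)/1e3,np.arange(110,-110,-.4)/1e3)
c,sn=np.cos(yaw),np.sin(yaw)
P=np.stack([c0[0]+c*X-sn*Y,c0[1]+sn*X+c*Y,0*X+z,0*X+1],-1)@Ti.T
x,y,d=P[...,0],-P[...,1],-P[...,2]; r=np.hypot(x,y); k=np.arctan2(r,d)/r
m=cv2.remap(im,(K[0,0]*x*k+K[0,2]).astype(np.float32),(K[1,1]*y*k+K[1,2]).astype(np.float32),cv2.INTER_CUBIC)
m=np.ascontiguousarray(m[:,:,::-1]); np.save("pics/rect.npy",m)
g=cv2.cvtColor(m,cv2.COLOR_BGR2GRAY)
def edges(line): # half level crossings
    h=(line>140).astype(int); return np.nonzero(np.diff(h))[0]
for yy in (35,88,-30,-45,-80): 
    row=int((110-yy)/.4); print("row y",yy,"x edges",(edges(g[row])*.4-60+.2).round(1))
for xx in (-31,-25,28,31): print("col x",xx,"y edges",(110-edges(g[:,int((xx+60)/.4)])*.4-.2).round(1))
cv2.imwrite("pics/rect.png",m)
E
```

```text
row y 35 x edges [-35.4  33.8]
row y 88 x edges [-37.  -13.8  12.2  35. ]
row y -30 x edges [-35.   34.2]
row y -45 x edges [-34.6  34.2]
row y -80 x edges [-34.2  35. ]
col x -31 y edges [ 102.2   97.4   89.    87.    85.   -95.4  -96.6  -99.4 -103.4]
col x -25 y edges [ 102.2   97.4   89.    87.    85.   -95.4  -96.6  -99.  -104.2]
col x 28 y edges [ 89.8  87.4  85.4 -95.  -96.2 -99. ]
col x 31 y edges [ 89.8  87.4  85.4 -94.6 -96.2 -99. ]
```

View pics/rect.png

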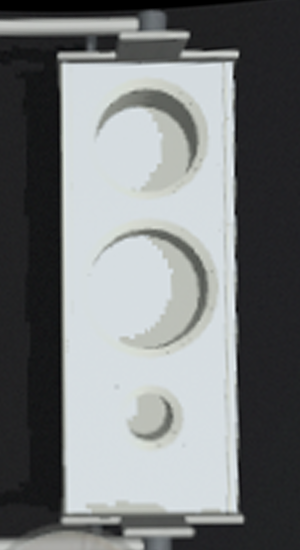

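The rectified view gives block ends at y +85.2 and −95.0, and x centre about −0.6 mm with a 0.010 rad extra yaw. That puts the carrier at about (0.541,−0.171), yaw 0.095. Next I check where the bottle sits in the jaws with the same camera.

```bash
python3 - <<'E'
from h import *
a=np.load("pics/w2s.npy"); s=dict(tcp_pos=a[:3],eef_rot=a[3:]); k=1.5625; R=Rn.from_rotvec(s["eef_rot"]).as_matrix()
print("tool tilt",R[:,0])
im=np.load("pics/w2.npy"); print(im[175:215,254].mean(1).round(0))
for v in (291,293,295):
    p=at_z("wrist",397/k,v/k,.150,s); print(v,(R.T@(p-s["tcp_pos"])*1e3).round(1))
# also top-camera estimate of sleeve w/ wrist
print("sleeve wrist",at_z("wrist",298/k,155/k,.05,s))
# top camera rows: block corners from crop1 (x4, offset 150,165)
for u,v in ((505,155),(735,134),(742,215),(518,240)): print("top corner",at_z("top",150+u/4,165+v/4,.036))
c=np.array([.5408,-.1709]); 
delta([c[0],c[1],.105],.095)
E
```

```text
tool tilt [ 0.0001  0.0013 -1.    ]
[220. 221. 221. 220. 220. 220. 220. 180. 106. 169. 185. 133.  75.  69.
 124. 140. 149. 159. 166. 170. 169. 165. 151. 146. 150. 167. 172. 172.
 172. 172. 172. 172. 171. 170. 171. 172. 174. 177. 180. 182.]
291 [48.6 20.8  2.4]
293 [48.6 19.9  2.4]
295 [48.6 19.   2.4]
sleeve wrist [ 0.4474 -0.1804  0.05  ]
top corner [ 0.5636 -0.0753  0.036 ]
top corner [ 0.5795 -0.2609  0.036 ]
top corner [ 0.5143 -0.2657  0.036 ]
top corner [ 0.4952 -0.0852  0.036 ]
t 5.7 tcp [ 0.5155 -0.2614  0.1986] delta mm(tool) [93.6 87.7 33.5] turn [-0.0036  0.0002 -0.0009] gap 43.7 F [ 0.1 -0.6 -0.7]
```

```bash
python3 - <<'E'
from h import *
delta([.5394,-.1696,.096],.095)
E
python3 -m handwheel '{"offset":[[0,15,5],[0,25,9],[10,28,10],[20,16,8],[30,5,0],[25,0,0],[13,0,0],[5,0,0],[0,0,0],[0,0,0],[0,0,0],[0,0,0]],"turn":[[-0.004,0,0],[0,0,0],[0,0,0],[0,0,0],[0,0,0],[0,0,0],[0,0,0],[0,0,0],[0,0,0],[0,0,0],[0,0,0],[0,0,0]]}'; python3 - <<'E'
from h import *
delta([.5394,-.1696,.0544],.095)
E
```

```text
t 5.7 tcp [ 0.5155 -0.2614  0.1986] delta mm(tool) [102.6  89.1  32.2] turn [-0.0036  0.0002 -0.0009] gap 43.7 F [ 0.1 -0.6 -0.7]
time_s: 6.7
tcp_pos: [0.5399, -0.172, 0.0965]
eef_rot: [-0.073, 1.567, 0.072]
force: [0.2, -0.7, -0.5]
finger_gap: 0.044
t 6.7 tcp [ 0.5399 -0.172   0.0965] delta mm(tool) [42.1  2.5 -0.4] turn [-0.003   0.0026  0.0008] gap 44.0 F [ 0.2 -0.7 -0.5]
```

```bash
python3 -m handwheel '{"offset":[[5,1.2,-0.2],[5,1.3,-0.2],[5,0,0],[4,0,0],[4,0,0],[0,0,0],[0,0,0]],"turn":[[-0.003,0.0013,0],[0,0.0013,0],[0,0,0],[0,0,0],[0,0,0],[0,0,0],[0,0,0]]}';  python3 -m handwheel '{"offset":[[2,0,0],[2,0,0],[2,0,0],[2,0,0],[2,0,0],[0,0,0]],"turn":[[0,0,0],[0,0,0],[0,0,0],[0,0,0],[0,0,0],[0,0,0]]}'
```

```text
time_s: 7.28
tcp_pos: [0.5382, -0.1696, 0.0718]
eef_rot: [-0.074, 1.573, 0.075]
force: [0.5, -0.5, -0.5]
finger_gap: 0.0438
time_s: 7.78
tcp_pos: [0.5382, -0.1696, 0.0618]
eef_rot: [-0.075, 1.572, 0.075]
force: [0.3, -0.4, -1.0]
finger_gap: 0.0437
```

```bash
python3 -m handwheel '{"offset":[[2,0,0],[2,0,0],[1.5,0,0],[1,0,0],[0.5,0,0],[0,0,0]],"turn":[[0,0,0],[0,0,0],[0,0,0],[0,0,0],[0,0,0],[0,0,0]]}' && python3 -m handwheel '{"offset":[[0,0,0],[0,0,0],[0,0,0],[0,0,0]],"turn":[[0,0,0],[0,0,0],[0,0,0],[0,0,0]]}' 60
```

```text
time_s: 8.28
tcp_pos: [0.5382, -0.1696, 0.055]
eef_rot: [-0.075, 1.572, 0.075]
force: [0.4, 0.3, -1.0]
finger_gap: 0.0441
time_s: 8.62
tcp_pos: [0.5383, -0.1696, 0.0553]
eef_rot: [-0.075, 1.572, 0.075]
force: [0.0, -0.7, -0.0]
finger_gap: 0.0596
```

```bash
python3 -m handwheel '{"offset":[[-10,0,0],[-25,0,0],[-30,0,0],[-25,0,0],[-10,15,0],[0,30,0],[0,38,0],[0,40,0],[0,40,0],[0,40,0],[0,35,0],[0,20,0]],"turn":[[0,0,0],[0,0,0],[0,0,0],[0,0,0],[0,0,0],[0,0,0],[0,0,0],[0,0,0],[0,0,0],[0,0,0],[0,0,0],[0,0,0]]}' 65 && python3 -m handwheel '{"offset":[[0,10,0],[0,5,0],[0,0,0],[0,0,0],[0,0,0]],"turn":[[0,0,0],[0,0,0],[0,0,0],[0,0,0],[0,0,0]]}'; python3 - <<'E'
from h import *
delta([.501,.113,.053],.09)
E
```

```text
time_s: 9.62
tcp_pos: [0.512, 0.0939, 0.1557]
eef_rot: [-0.078, 1.572, 0.083]
force: [-0.3, 0.2, -0.0]
finger_gap: 0.0652
time_s: 10.03
tcp_pos: [0.5128, 0.0999, 0.1549]
eef_rot: [-0.073, 1.573, 0.071]
force: [0.2, -0.0, 0.5]
finger_gap: 0.0655
t 10.03 tcp [0.5128 0.0999 0.1549] delta mm(tool) [101.9  14.3 -10.3] turn [ 0.0015 -0.0032  0.0014] gap 65.5 F [ 0.2 -0.   0.5]
```

```bash
python3 -m handwheel '{"offset":[[0,7,-5],[5,7,-5],[15,0.3,-0.3],[20,0,0],[20,0,0],[20,0,0],[12,0,0],[7,0,0],[3,0,0],[0,0,0],[0,0,0]],"turn":[[0,-0.003,0],[0,0,0],[0,0,0],[0,0,0],[0,0,0],[0,0,0],[0,0,0],[0,0,0],[0,0,0],[0,0,0],[0,0,0]]}' 80 && python3 -m handwheel '{"offset":[[0,0,0],[0,0,0],[0,0,0],[0,0,0],[0,0,0],[0,0,0],[0,0,0]],"turn":[[0,0,0],[0,0,0],[0,0,0],[0,0,0],[0,0,0],[0,0,0],[0,0,0]]}' 34; python3 - <<'E'
from h import *
# target of TCP for jar above well: carrier (.5385,-.170) yaw .093, jar well +60
c,s=np.cos(.093),np.sin(.093); print([.5385-.06*s,-.170+.06*c])
delta([.5385-.06*s,-.170+.06*c,.10],.093)
E
```

```text
time_s: 10.95
tcp_pos: [0.5013, 0.1158, 0.0537]
eef_rot: [-0.074, 1.568, 0.075]
force: [0.5, 0.4, 0.9]
finger_gap: 0.0801
time_s: 11.53
tcp_pos: [0.501, 0.1155, 0.0533]
eef_rot: [-0.075, 1.569, 0.075]
force: [0.5, -0.2, 0.6]
finger_gap: 0.0395
[np.float64(0.5329280400922743), np.float64(-0.11025928304090504)]
t 11.53 tcp [0.501  0.1155 0.0533] delta mm(tool) [ -46.8 -227.7   10.3] turn [ 0.002   0.0005 -0.0001] gap 39.5 F [ 0.5 -0.2  0.6]
```

```bash
python3 -m handwheel '{"offset":[[-8,0,0],[-20,0,0],[-30,0,0],[-25,-5,1],[-10,-20,2],[0,-32,2],[0,-38,2],[0,-38,2],[0,-38,1],[0,-28,0],[0,-15,0],[0,-8,0]],"turn":[[0,0,0],[0,0,0],[0,0,0],[0,0,0],[0,0,0],[0,0,0],[0,0,0],[0,0,0],[0,0,0],[0,0,0],[0,0,0],[0,0,0]]}' && python3 -m handwheel '{"offset":[[0,-2,0],[0,0,0],[0,0,0],[0,0,0]],"turn":[[0,0,0],[0,0,0],[0,0,0],[0,0,0]]}'; python3 - <<'E'
from h import *
delta([.5329,-.1083,.095],.093)
s=monitor.sense(); im=vision.camera("wrist"); np.save("pics/w3.npy",im); np.save("pics/w3s.npy",np.r_[s["tcp_pos"],s["eef_rot"]])
cv2.imwrite("pics/w3.png",cv2.resize(im[:,:,::-1],(800,600),interpolation=cv2.INTER_CUBIC))
E
```

```text
time_s: 12.53
tcp_pos: [0.5317, -0.1085, 0.1463]
eef_rot: [-0.072, 1.57, 0.069]
force: [0.1, 0.4, -0.7]
finger_gap: 0.0397
time_s: 12.87
tcp_pos: [0.5323, -0.1044, 0.1464]
eef_rot: [-0.076, 1.569, 0.078]
force: [-0.4, -0.4, 0.0]
finger_gap: 0.0398
t 12.87 tcp [ 0.5323 -0.1044  0.1464] delta mm(tool) [51.4 -4.   0.2] turn [ 0.0054  0.0007 -0.0011] gap 39.8 F [-0.4 -0.4  0. ]
```

View pics/w3.png

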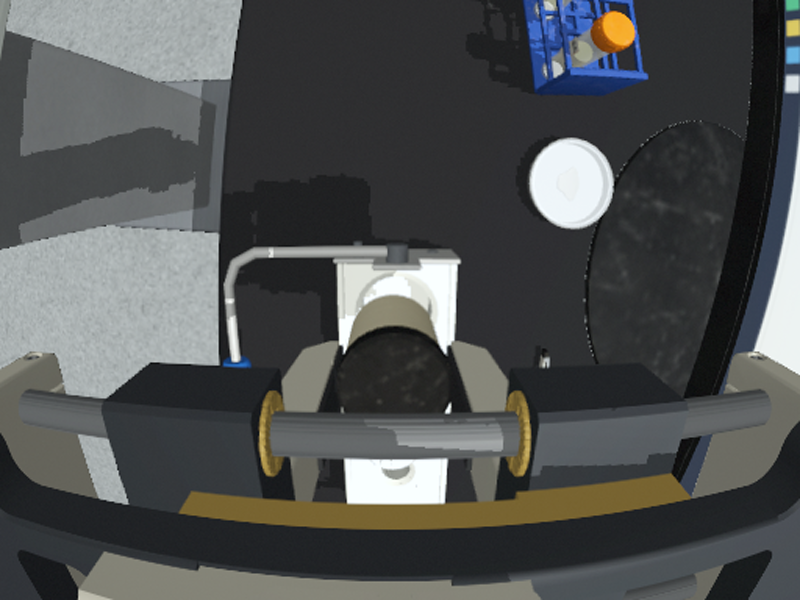

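The jar is held level just above its well. The lid's far edge is at (395,328), and the base's far edge at (393,295).

```bash
python3 - <<'E'
from h import *
a=np.load("pics/w3s.npy"); s=dict(tcp_pos=a[:3],eef_rot=a[3:]); k=1.5625; R=Rn.from_rotvec(s["eef_rot"]).as_matrix()
im=np.load("pics/w3.npy").astype(int).mean(2); print(im[180:215,252].astype(int))
for v,z in ((328,.153),(295,.0931)):
    p=at_z("wrist",394/k,v/k,z,s); print(v,(R.T@(p-s["tcp_pos"])*1e3).round(1))
for u in (338,454): print(u,(R.T@(at_z("wrist",u/k,376/k,.153,s)-s["tcp_pos"])*1e3).round(1))
# carrier +y end plate inner white edge row ~263 at z=.034
p=at_z("wrist",397/k,263/k,.036,s); c,sn=np.cos(.093),np.sin(.093); print("end",p, (p[:2]-[.5385,-.17])@np.array([-sn,c]))
E
```

```text
[253 253 253 253 253 253 253 253 212 146 129 129 128 128 129 129 129 129
 129 129 129 129 128 128 129 128 129 129  76  13  15  17  16  35  38]
328 [-6.5 21.8  1.1]
295 [53.4 17.8  1. ]
338 [ -6.6   4.8 -17.7]
454 [-6.5  4.8 21.2]
end [ 0.5329 -0.0819  0.036 ] 0.08828982057006457
```

```bash
python3 -m handwheel '{"offset":[[5,-2.3,0],[12,-2.3,0],[15,0,0],[10,0,0],[6,0,0],[3,0,0],[0,0,0],[0,0,0]],"turn":[[0.005,0,0],[0,0,0],[0,0,0],[0,0,0],[0,0,0],[0,0,0],[0,0,0],[0,0,0]]}';  python3 -m handwheel '{"offset":[[2,0,0],[2,0,0],[2,0,0],[2,0,0],[2,0,0],[2,0,0],[2,0,0],[0,0,0]],"turn":[[0,0,0],[0,0,0],[0,0,0],[0,0,0],[0,0,0],[0,0,0],[0,0,0],[0,0,0]]}'
```

```text
time_s: 13.58
tcp_pos: [0.533, -0.1109, 0.0954]
eef_rot: [-0.071, 1.569, 0.071]
force: [0.1, 1.0, 0.1]
finger_gap: 0.0393
time_s: 14.25
tcp_pos: [0.5329, -0.1111, 0.0809]
eef_rot: [-0.071, 1.569, 0.071]
force: [0.4, 0.2, -0.6]
finger_gap: 0.0397
```

```bash
python3 -m handwheel '{"offset":[[2.5,0,0],[2.5,0,0],[2.5,0,0],[2.5,0,0],[2.5,0,0],[2.5,0,0],[2.5,0,0],[0,0,0]],"turn":[[0,0,0],[0,0,0],[0,0,0],[0,0,0],[0,0,0],[0,0,0],[0,0,0],[0,0,0]]}';  python3 -m handwheel '{"offset":[[1.5,0,0],[1,0,0],[1,0,0],[0.4,0,0],[0,0,0]],"turn":[[0,0,0],[0,0,0],[0,0,0],[0,0,0],[0,0,0]]}'
```

```text
time_s: 14.92
tcp_pos: [0.5328, -0.1111, 0.0632]
eef_rot: [-0.071, 1.569, 0.071]
force: [1.1, -0.1, -0.7]
finger_gap: 0.0395
time_s: 15.33
tcp_pos: [0.5329, -0.1111, 0.0598]
eef_rot: [-0.071, 1.569, 0.071]
force: [0.3, -0.4, -0.6]
finger_gap: 0.0397
```

```bash
python3 -m handwheel '{"offset":[[0,0,0],[0,0,0],[0,0,0],[-10,0,0],[-30,0,0],[-35,0,0],[-30,0,0],[-10,10,5],[0,25,10],[0,35,15],[0,38,15],[0,38,15]],"turn":[[0,0,0],[0,0,0],[0,0,0],[0,0,0],[0,0,0],[0,0,0],[0,0,0],[0,0,0],[0,0,0],[0,0,0],[0,0,0],[0,0,0]]}' 56 && python3 -m handwheel '{"offset":[[0,38,15],[0,32,10],[0,15,5],[0,0,0],[0,0,0],[0,0,0],[0,0,0],[0,0,0],[0,0,0],[0,0,0]],"turn":[[0,0,0],[0,0,0],[0,0,0],[0.122,0,0],[0.122,0,0],[0.122,0,0],[0.122,0,0],[0.122,0,0],[0,0,0],[0,0,0]]}' 50; python3 - <<'E'
from h import *
delta([.6035,.136,.090],-.52)
s=monitor.sense(); im=vision.camera("wrist"); np.save("pics/w4.npy",im); np.save("pics/w4s.npy",np.r_[s["tcp_pos"],s["eef_rot"]])
cv2.imwrite("pics/w4.png",cv2.resize(im[:,:,::-1],(800,600),interpolation=cv2.INTER_CUBIC))
E
```

```text
time_s: 16.33
tcp_pos: [0.5794, 0.0405, 0.1759]
eef_rot: [-0.07, 1.569, 0.069]
force: [0.1, -0.0, 0.0]
finger_gap: 0.0558
time_s: 17.17
tcp_pos: [0.6012, 0.1271, 0.1754]
eef_rot: [0.405, 1.532, -0.405]
force: [0.5, 0.2, 0.1]
finger_gap: 0.0502
t 17.17 tcp [0.6012 0.1271 0.1754] delta mm(tool) [85.4  8.8 -2.4] turn [ 0.0035  0.0005 -0.0002] gap 50.2 F [0.5 0.2 0.1]
```

View pics/w4.png

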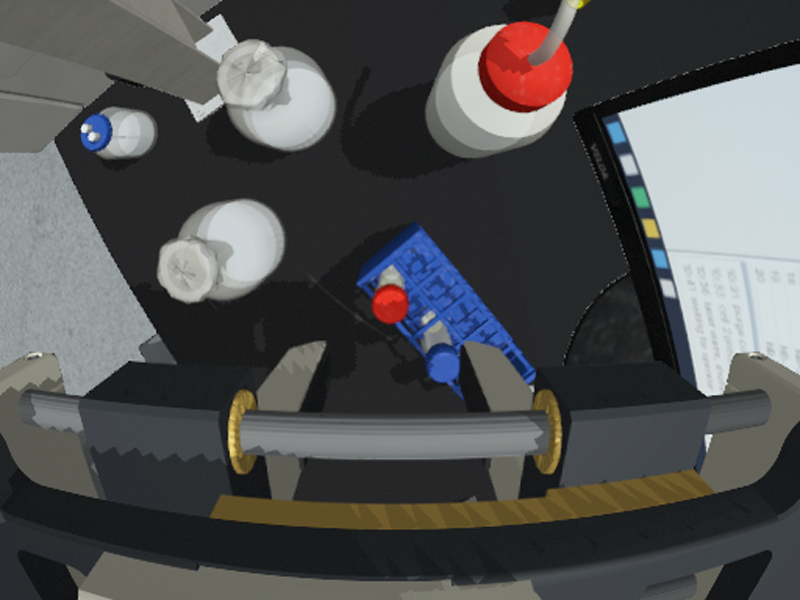

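The red cap is at (390,304) between the fingers' lines. The wash bottle and flasks are clear of the jaws.

```bash
python3 - <<'E'
from h import *
a=np.load("pics/w4s.npy"); s=dict(tcp_pos=a[:3],eef_rot=a[3:]); k=1.5625; R=Rn.from_rotvec(s["eef_rot"]).as_matrix()
im=np.load("pics/w4.npy").astype(int); m=(im[...,0]>150)&(im[...,1]<90); m[:160]=0; v,u=np.nonzero(m); print(u.mean()*k,v.mean()*k,len(u))
for z in (.100,.102):
    p=at_z("wrist",u.mean(),v.mean(),z,s); print(p,(R.T@(p-s["tcp_pos"])*1e3).round(1))
c=np.array([.6012,.1271]); 
for n in ((.6035,.136),(.603,.1373),(.6038,.1356)): print((R.T@(np.array([*n,.09])-s["tcp_pos"])*1e3).round(1))
E
```

```text
389.7642679900744 304.09816997518607 403
[0.6044 0.1349 0.1   ] [75.4  8.3 -1.1]
[0.6047 0.1354 0.102 ] [73.4  8.9 -1.1]
[85.4  8.8 -2.4]
[85.4  9.7 -3.5]
[85.4  8.6 -2. ]
```

```bash
python3 -m handwheel '{"offset":[[0,4.4,-1],[5,4.4,-1],[15,0,0],[20,0,0],[20,0,0],[13,0,0],[8,0,0],[4.4,0,0],[0,0,0],[0,0,0]],"turn":[[0,0,0],[0,0,0],[0,0,0],[0,0,0],[0,0,0],[0,0,0],[0,0,0],[0,0,0],[0,0,0],[0,0,0]]}' && python3 -m handwheel '{"offset":[[0,0,0],[0,0,0],[0,0,0],[0,0,0],[0,0,0],[0,0,0],[0,0,0]],"turn":[[0,0,0],[0,0,0],[0,0,0],[0,0,0],[0,0,0],[0,0,0],[0,0,0]]}' 12; python3 - <<'E'
from h import *
c,s=np.cos(.093),np.sin(.093); P=[.5385+.052*s,-.170-.052*c]; print(P); delta([*P,.20],-.52)
E
```

```text
time_s: 18.05
tcp_pos: [0.6046, 0.136, 0.0899]
eef_rot: [0.408, 1.531, -0.406]
force: [0.3, 0.9, 0.1]
finger_gap: 0.05
time_s: 18.63
tcp_pos: [0.6044, 0.1356, 0.0897]
eef_rot: [0.408, 1.531, -0.407]
force: [0.3, -0.1, 0.6]
finger_gap: 0.0164
[np.float64(0.5433290319200289), np.float64(-0.22177528803121566)]
t 18.63 tcp [0.6044 0.1356 0.0897] delta mm(tool) [-110.4 -340.4  124.7] turn [ 0.      0.0008 -0.0006] gap 16.4 F [ 0.3 -0.1  0.6]
```

```bash
python3 -m handwheel '{"offset":[[-5,0,0],[-10,0,0],[-15,0,0],[-20,0,0],[-25,0,0],[-20,0,0],[-13,0,0],[-4,0,0],[0,0,0]],"turn":[[0,0,0],[0,0,0],[0,0,0],[0,0,0],[0,0,0],[0,0,0],[0,0,0],[0,0,0],[0,0,0]]}' && python3 -m handwheel '{"offset":[[0,-15,5.5],[0,-25,9],[0,-35,13],[0,-38,14],[0,-38,14],[0,-38,14],[0,-38,14],[0,-38,14],[0,-30,11],[0,-25,9],[0,-13,5],[0,-7,2]],"turn":[[0,0,0],[0,0,0],[0,0,0],[0,0,0],[0,0,0],[0,0,0],[0,0,0],[0,0,0],[0,0,0],[0,0,0],[0,0,0],[0,0,0]]}' && python3 -m handwheel '{"offset":[[0,0,0],[0,0,0],[0,0,0],[0,0,0],[0,0,0],[0,0,0],[0,0,0],[0,0,0],[0,0,0]],"turn":[[-0.08,0,0],[-0.12,0,0],[-0.12,0,0],[-0.12,0,0],[-0.12,0,0],[-0.053,0,0],[0,0,0],[0,0,0],[0,0,0]]}' ; python3 - <<'E'
from h import *
c,s=np.cos(.093),np.sin(.093); P=[.5385+.052*s,-.170-.052*c]; delta([*P,.135],.093)
s=monitor.sense(); im=vision.camera("wrist"); np.save("pics/w5.npy",im); np.save("pics/w5s.npy",np.r_[s["tcp_pos"],s["eef_rot"]])
cv2.imwrite("pics/w5.png",cv2.resize(im[:,:,::-1],(800,600),interpolation=cv2.INTER_CUBIC))
E
```

```text
time_s: 19.38
tcp_pos: [0.6048, 0.1359, 0.2034]
eef_rot: [0.409, 1.529, -0.406]
force: [0.7, 0.0, 0.5]
finger_gap: 0.0171
time_s: 20.38
tcp_pos: [0.5419, -0.2239, 0.2002]
eef_rot: [0.41, 1.533, -0.411]
force: [-0.1, 0.0, -0.0]
finger_gap: 0.0164
time_s: 21.13
tcp_pos: [0.5435, -0.22, 0.2012]
eef_rot: [-0.073, 1.569, 0.074]
force: [-0.1, 0.1, -0.0]
finger_gap: 0.0172
t 21.13 tcp [ 0.5435 -0.22    0.2012] delta mm(tool) [66.2 -1.9 -0.3] turn [ 0.0007  0.0002 -0.0009] gap 17.2 F [-0.1  0.1 -0. ]
```

View pics/w5.png

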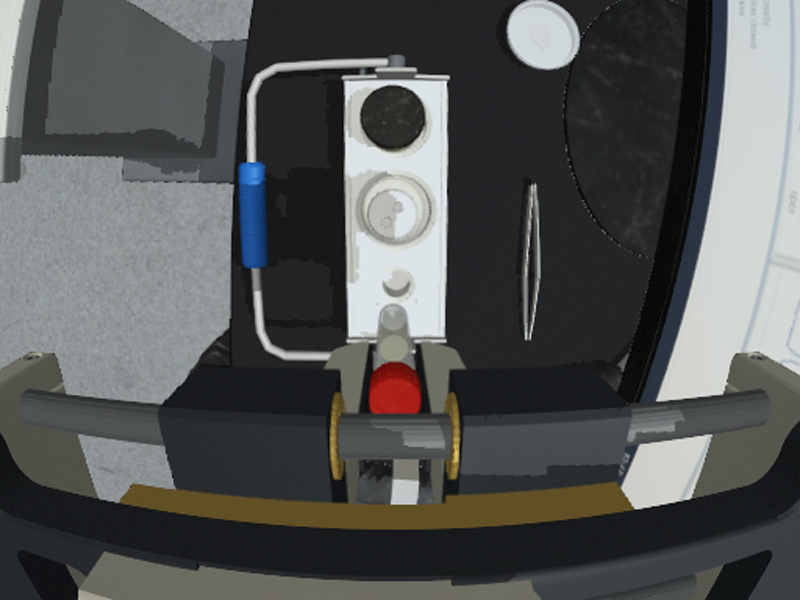

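The jar (393,117) and bottle (398,208) are both seated. The tube is held over its well (397,284), with its foot's far edge at about (393,303) and cap at (396,388).

```bash
python3 - <<'E'
from h import *
a=np.load("pics/w5s.npy"); s=dict(tcp_pos=a[:3],eef_rot=a[3:]); k=1.5625; R=Rn.from_rotvec(s["eef_rot"]).as_matrix()
f=lambda n,u,v,z: print(n,(R.T@(at_z("wrist",u/k,v/k,z,s)-s["tcp_pos"])*1e3).round(1))
f("foot far (r8)",393,303,.1155); f("foot L",379,318,.1155); f("foot R",408,318,.1155); f("cap far(r9)",396,362,.2135); f("well far rim r13",397,265,.034);f("well far",397,270,.034);f("well L rim",380,284,.034);f("well R rim",415,284,.034);f("well near",397,301,.034)
f("plate+y inner",400,79,.036); f("plate-y inner",400,338,.036)
for v in (0,1): pass
# rectified crop about well
im=np.load("pics/w5.npy"); cv2.imwrite("pics/c5.png",cv2.resize(im[150:250,215:290,::-1],(600,800)[::1],interpolation=cv2.INTER_CUBIC)[:600])
g=im.astype(int).mean(2); print(g[160:200,254].astype(int))
E
```

```text
foot far (r8) [85.7  5.4  0.5]
foot L [85.7 -2.8 -6.9]
foot R [85.7 -2.8  8.4]
cap far(r9) [-12.3  12.4   1.7]
well far rim r13 [167.2  10.7   3.1]
well far [167.2   7.2   3.1]
well L rim [167.2  -2.7  -8.8]
well R rim [167.2  -2.7  15.7]
well near [167.2 -15.    3.1]
plate+y inner [165.3 138.6   5.1]
plate-y inner [165.2 -41.8   5.3]
[221 225 227 227 227 227 227 227 227 227 224 217 214 202 195 195 194 194
 194 194 194 195 194 195 195 162 129 123 124 124 189 213 217 217 195 156
 163 168 162 152]
```

```bash
python3 -m handwheel '{"offset":[[5,-0.8,1.5],[15,0,0],[20,0,0],[15,0,0],[8,0,0],[4,0,0],[0,0,0],[0,0,0]],"turn":[[0,0,0],[0,0,0],[0,0,0],[0,0,0],[0,0,0],[0,0,0],[0,0,0],[0,0,0]]}';  python3 -m handwheel '{"offset":[[2,0,0],[2,0,0],[2,0,0],[2,0,0],[2,0,0],[2,0,0],[0,0,0]],"turn":[[0,0,0],[0,0,0],[0,0,0],[0,0,0],[0,0,0],[0,0,0],[0,0,0]]}'; python3 -c "
from workcell import monitor; s=monitor.sense(); print(s['force'],s['wrist_torque'])"
```

```text
time_s: 21.85
tcp_pos: [0.5454, -0.2219, 0.1349]
eef_rot: [-0.073, 1.568, 0.073]
force: [-0.0, 0.6, -0.1]
finger_gap: 0.0167
time_s: 22.43
tcp_pos: [0.5445, -0.2219, 0.1219]
eef_rot: [-0.073, 1.57, 0.073]
force: [-0.1, -0.9, 0.5]
finger_gap: 0.0174
[-0.05755219 -0.92625882  0.4971542 ] [ 0.00620519 -0.07213059 -0.01797118]
```

```bash
python3 -m handwheel '{"offset":[[2,0,0],[2,0,0],[2,0,0],[2,0,0],[2,0,0],[0,0,0]],"turn":[[0,0,0],[0,0,0],[0,0,0],[0,0,0],[0,0,0],[0,0,0]]}'; python3 -c "
from workcell import monitor; s=monitor.sense(); print(s['force'],s['wrist_torque'])"
```

```text
time_s: 22.93
tcp_pos: [0.5445, -0.2219, 0.1119]
eef_rot: [-0.073, 1.57, 0.073]
force: [-1.0, 0.0, -0.3]
finger_gap: 0.0167
[-1.00377459  0.01105979 -0.3210819 ] [-0.05349565 -0.06651598  0.0094025 ]
```

Foot is 8 mm into the well with no force; continue to the floor.

```bash
python3 -m handwheel '{"offset":[[2,0,0],[2,0,0],[2,0,0],[2,0,0],[2,0,0],[2,0,0],[2,0,0],[2,0,0],[1,0,0],[1,0,0],[0.5,0,0],[0,0,0]],"turn":[[0,0,0],[0,0,0],[0,0,0],[0,0,0],[0,0,0],[0,0,0],[0,0,0],[0,0,0],[0,0,0],[0,0,0],[0,0,0],[0,0,0]]}'; python3 -m handwheel '{"offset":[[0.6,0,0],[0.6,0,0],[0,0,0]],"turn":[[0,0,0],[0,0,0],[0,0,0]]}'
```

```text
time_s: 23.93
tcp_pos: [0.5448, -0.2219, 0.0938]
eef_rot: [-0.073, 1.569, 0.073]
force: [-0.4, -0.3, 0.3]
finger_gap: 0.0169
time_s: 24.18
tcp_pos: [0.5448, -0.2219, 0.0926]
eef_rot: [-0.073, 1.569, 0.073]
force: [0.5, 0.9, 0.1]
finger_gap: 0.0168
```

```bash
python3 -m handwheel '{"offset":[[0,0,0],[0,0,0],[0,0,0],[-10,0,0],[-25,0,0],[-35,0,0],[-35,0,0],[-10,-10,-10],[0,-15,-20],[0,-5,-20],[0,0,-8],[0,0,0]],"turn":[[0,0,0],[0,0,0],[0,0,0],[0,0,0],[0,0,0],[0,0,0],[0,0,0],[0,0,0],[0,0,0],[0,0,0],[0,0,0],[0,0,0]]}' 32 && python3 -m handwheel '{"offset":[[0,0,0],[0,0,0],[0,0,0]],"turn":[[0,0,0],[0,0,0],[0,0,0]]}' 45; python3 - <<'E'
from h import *
s=monitor.sense(); im=vision.camera("wrist"); np.save("pics/w6.npy",im); np.save("pics/w6s.npy",np.r_[s["tcp_pos"],s["eef_rot"]])
i=im.astype(int); m=((i[...,2]>90)&(i[...,0]<90)&(i[...,2]-i[...,0]>60)).astype(np.uint8)
n,l,st,c=cv2.connectedComponentsWithStats(m); j=1+np.argmax(st[1:,4]); print(st[j],c[j])
p=at_z("wrist",*c[j],.052,s); print("sleeve",p)
x0,y0,w,h=st[j][:4]
e1=at_z("wrist",c[j][0],y0,.05,s); e2=at_z("wrist",c[j][0],y0+h,.05,s); print(e1,e2,(e1+e2)/2)
delta([p[0],p[1],.048],.093)
cv2.imwrite("pics/w6.png",cv2.resize(im[:,:,::-1],(800,600),interpolation=cv2.INTER_CUBIC))
E
```

```text
time_s: 25.18
tcp_pos: [0.488, -0.258, 0.2082]
eef_rot: [-0.072, 1.57, 0.071]
force: [-0.2, 0.2, -0.6]
finger_gap: 0.032
time_s: 25.43
tcp_pos: [0.4912, -0.256, 0.2077]
eef_rot: [-0.074, 1.568, 0.076]
force: [0.4, -0.2, -0.5]
finger_gap: 0.0439
[ 206   72   18   68 1145] [214.3782 104.8192]
sleeve [ 0.4466 -0.1794  0.052 ]
[ 0.4432 -0.1452  0.05  ] [ 0.4494 -0.2158  0.05  ] [ 0.4463 -0.1805  0.05  ]
t 25.48 tcp [ 0.491  -0.2561  0.2076] delta mm(tool) [159.6  80.4 -37.1] turn [ 0.0021  0.0013 -0.0007] gap 44.1 F [-0.2 -0.4 -0.1]
```

View pics/w6.png

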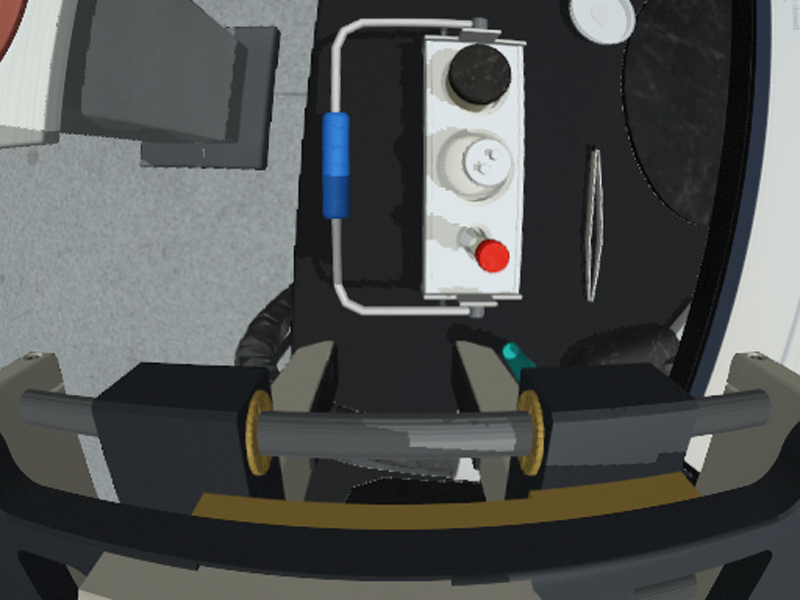

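All three items stand in their wells: jar (480,74), bottle (485,162), red tube (492,256). The sleeve is at (335,165). Now go down on the sleeve.

```bash
python3 -m handwheel '{"offset":[[0,15,-8],[0,28,-14],[0,25,-11],[10,13,-5],[25,0,0],[30,0,0],[30,0,0],[25,0,0],[10,0,0],[0,0,0],[0,0,0]],"turn":[[0,0,0],[0,0,0],[0,0,0],[0,0,0],[0,0,0],[0,0,0],[0,0,0],[0,0,0],[0,0,0],[0,0,0],[0,0,0]]}'; python3 - <<'E'
from h import *
delta([.4456,-.1787,.048],.09)
E
```

```text
time_s: 26.4
tcp_pos: [0.4453, -0.1797, 0.0779]
eef_rot: [-0.073, 1.569, 0.074]
force: [0.4, 0.2, 0.4]
finger_gap: 0.045
t 26.4 tcp [ 0.4453 -0.1797  0.0779] delta mm(tool) [29.9  0.9  0.4] turn [ 0.004   0.0008 -0.0003] gap 45.0 F [0.4 0.2 0.4]
```

```bash
python3 -m handwheel '{"offset":[[8,1,0.4],[10,0,0],[8,0,0],[4,0,0],[0,0,0],[0,0,0]],"turn":[[0,0,0],[0,0,0],[0,0,0],[0,0,0],[0,0,0],[0,0,0]]}' && python3 -m handwheel '{"offset":[[0,0,0],[0,0,0],[0,0,0],[0,0,0],[0,0,0],[0,0,0]],"turn":[[0,0,0],[0,0,0],[0,0,0],[0,0,0],[0,0,0],[0,0,0]]}' 14; python3 - <<'E'
from h import *
delta([.4456,-.1787,.048],.09); print(monitor.sense()["wrist_torque"])
E
```

```text
time_s: 26.9
tcp_pos: [0.4447, -0.179, 0.0475]
eef_rot: [-0.073, 1.57, 0.073]
force: [-0.4, 0.7, 1.1]
finger_gap: 0.0449
time_s: 27.4
tcp_pos: [0.4451, -0.1791, 0.0478]
eef_rot: [-0.073, 1.568, 0.073]
force: [-0.2, -0.4, 0.1]
finger_gap: 0.0173
t 27.4 tcp [ 0.4451 -0.1791  0.0478] delta mm(tool) [-0.2  0.4  0.5] turn [0.003  0.0011 0.0001] gap 17.3 F [-0.2 -0.4  0.1]
[-0.0672 -0.1409 -0.0161]
```

```bash
python3 -m handwheel '{"offset":[[-4.1,0,0.1],[-4.2,0,0.3],[-8.2,0,1.1],[-8.1,0,1.8],[-7.9,0,2.5],[-7.7,0,3.2],[-7.3,0,3.8],[-7,0,4.5],[-6.6,0,5],[-3.1,0,2.8],[-3,0,2.8],[0,0,0]],"turn":[[0,0,0],[0,0,0],[0,0,0],[0,0,0],[0,0,0],[0,0,0],[0,0,0],[0,0,0],[0,0,0],[0,0,0],[0,0,0],[0,0,0]]}'; python3 - <<'E'
from h import *
c,s=np.cos(.09),np.sin(.09); r=67.2e-3
delta([.4451+c*.0278,-.1791+s*.0278,.0478+r],.093)
E
```

```text
time_s: 28.4
tcp_pos: [0.4728, -0.1764, 0.1153]
eef_rot: [-0.073, 1.569, 0.073]
force: [-0.6, -0.2, -1.3]
finger_gap: 0.0172
t 28.4 tcp [ 0.4728 -0.1764  0.1153] delta mm(tool) [ 0.3 -0.2 -0.1] turn [0.0002 0.0002 0.    ] gap 17.2 F [-0.6 -0.2 -1.3]
```

On the arc with negligible force; second half.

```bash
python3 -m handwheel '{"offset":[[-2.8,0,3],[-2.8,0,3.1],[-5.1,0,6.6],[-4.4,0,7],[-3.8,0,7.3],[-3.2,0,7.7],[-2.5,0,7.9],[-1.8,0,8.1],[-1.1,0,8.2],[-0.3,0,4.2],[-0.1,0,4.1],[0,0,0]],"turn":[[0,0,0],[0,0,0],[0,0,0],[0,0,0],[0,0,0],[0,0,0],[0,0,0],[0,0,0],[0,0,0],[0,0,0],[0,0,0],[0,0,0]]}'; python3 -m handwheel '{"offset":[[0,0,0],[0,0,0]],"turn":[[0,0,0],[0,0,0]]}'; python3 - <<'E'
from h import *
c,s=np.cos(.09),np.sin(.09); r=95e-3
delta([.4451+c*r,-.1791+s*r,.0478+r],.093)
im=vision.camera("scene"); cv2.imwrite("pics/s2.png",cv2.resize(im[60:180,190:310,::-1],(600,600),interpolation=cv2.INTER_CUBIC))
E
```

```text
time_s: 29.4
tcp_pos: [0.5407, -0.1699, 0.1429]
eef_rot: [-0.073, 1.568, 0.074]
force: [1.5, 0.7, 2.3]
finger_gap: 0.0172
time_s: 29.57
tcp_pos: [0.5394, -0.1701, 0.1429]
eef_rot: [-0.073, 1.569, 0.073]
force: [0.7, 0.6, 1.1]
finger_gap: 0.017
t 29.57 tcp [ 0.5394 -0.1701  0.1429] delta mm(tool) [ 0.1 -0.5  0.2] turn [ 0.0001  0.0005 -0.0002] gap 17.0 F [0.7 0.6 1.1]
```

```bash
python3 -m handwheel '{"offset":[[-0.5,0,0],[-0.5,0,0],[-1,0,0],[-1,0,0],[-1,0,0],[-1,0,0],[0,0,0],[0,0,0],[0,0,0]],"turn":[[0,0,0],[0,0,0],[0,0,0],[0,0,0],[0,0,0],[0,0,0],[0,0,0],[0,0,0],[0,0,0]]}'; python3 - <<'E'
from h import *
s=monitor.sense(); print(s["tcp_pos"],s["force"],s["wrist_torque"],s["finger_gap"])
E
```

```text
time_s: 30.37
tcp_pos: [0.5394, -0.1702, 0.1477]
eef_rot: [-0.073, 1.569, 0.073]
force: [-0.2, 0.3, -5.3]
finger_gap: 0.0172
[ 0.5394 -0.1702  0.1477] [-0.1781  0.3088 -5.3449] [-0.0198 -0.0607  0.0235] 0.017181270814891642
```

```bash
python3 -m handwheel '{"offset":[[-1,0,0],[-2,0,0],[-3,0,0],[-4,0,0],[-5,0,0],[-5,0,0],[-5,0,0],[-5,0,0],[-5,0,0],[-5,0,0],[-5,0,0],[-5,0,0]],"turn":[[0,0,0],[0,0,0],[0,0,0],[0,0,0],[0,0,0],[0,0,0],[0,0,0],[0,0,0],[0,0,0],[0,0,0],[0,0,0],[0,0,0]]}'; python3 -m handwheel '{"offset":[[-5,0,0],[-5,0,0],[-5,0,0],[-5,0,0],[-5,0,0],[-5,0,0],[-4,0,0],[-4,0,0],[-3,0,0],[-2,0,0],[-1.5,0,0],[-0.8,0,0]],"turn":[[0,0,0],[0,0,0],[0,0,0],[0,0,0],[0,0,0],[0,0,0],[0,0,0],[0,0,0],[0,0,0],[0,0,0],[0,0,0],[0,0,0]]}'; python3 -m handwheel '{"offset":[[0,0,0],[0,0,0],[0,0,0],[0,0,0],[0,0,0],[0,0,0],[0,0,0],[0,0,0],[0,0,0],[0,0,0],[0,0,0],[0,0,0]],"turn":[[0,0,0],[0,0,0],[0,0,0],[0,0,0],[0,0,0],[0,0,0],[0,0,0],[0,0,0],[0,0,0],[0,0,0],[0,0,0],[0,0,0]]}'; python3 - <<'E'
from h import *
s=monitor.sense(); print(s["tcp_pos"],s["force"],s["wrist_torque"])
a=vision.camera("scene"); t=vision.camera("top"); np.save("pics/fs.npy",a)
A=cv2.resize(a[40:200,180:330,::-1],(560,597),interpolation=cv2.INTER_CUBIC)
cv2.imwrite("pics/fin.png",A)
E
```

```text
time_s: 31.37
tcp_pos: [0.5394, -0.1702, 0.1983]
eef_rot: [-0.073, 1.569, 0.073]
force: [0.6, 0.2, -4.9]
finger_gap: 0.0171
time_s: 32.37
tcp_pos: [0.5394, -0.1703, 0.2432]
eef_rot: [-0.073, 1.569, 0.073]
force: [0.5, -0.3, -5.2]
finger_gap: 0.0169
time_s: 33.37
tcp_pos: [0.5394, -0.1702, 0.2431]
eef_rot: [-0.073, 1.569, 0.073]
force: [-1.0, 0.0, -5.4]
finger_gap: 0.0169
[ 0.5394 -0.1702  0.2431] [-1.0344  0.0115 -5.3651] [-0.0872 -0.0776  0.0329]
```

View pics/fin.png

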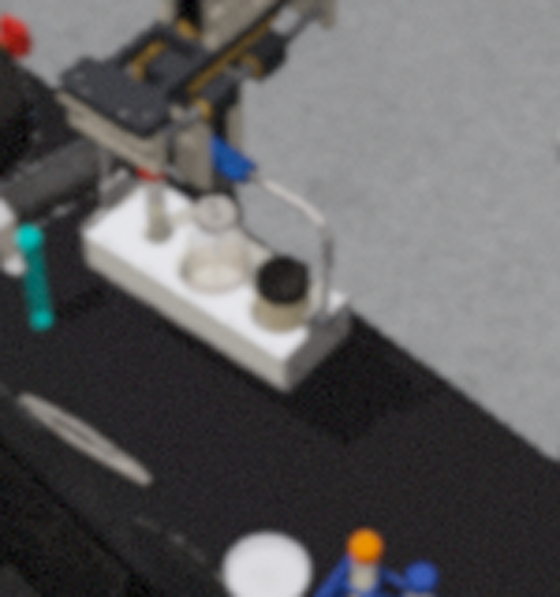

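The carrier hangs loaded and clear, with its bottom corners at crop (88,265), (288,390) and (350,327). I compare these with a level carrier 10 cm up, and check that it is still.

```bash
python3 - <<'E'
from h import *
c,s=np.cos(.092),np.sin(.092); f=560/150
for n,x,y in (("+x-y",.034,-.09),("+x+y",.034,.09),("-x+y",-.034,.09)):
    for z in (.10,.134):
        P=np.array([.5394+c*x-s*y,-.1702+s*x+c*y,z]); print(n,z,((proj("scene",P)-[180,40])*f).round(0))
g0=np.load("pics/fs.npy").astype(int); g1=vision.camera("scene").astype(int); print("diff",abs(g1-g0)[40:200,180:330].mean(), monitor.sense()["joint_vel"])
E
```

```text
+x-y 0.1 [ 91. 264.]
+x-y 0.134 [ 87. 231.]
+x+y 0.1 [284. 389.]
+x+y 0.134 [284. 358.]
-x+y 0.1 [345. 330.]
-x+y 0.134 [346. 298.]
diff 1.8885833333333333 [ 0.0008  0.0007  0.0014  0.0016 -0.0001 -0.0005  0.001 ]
```

```bash
python3 -c "
from workcell import bot; print(bot.job_done())"
```

```text
the job is handed in; nothing more can be done
None
```

The carrier is loaded and hanging by its blue sleeve about 10 cm above the worktop. I handed the job in at about 33.5 s, with the gripper still holding it.

- **Loading:** With the bail folded, I put the bottle, then the jar, then the red-capped tube down to within about 1 mm of their well floors before letting go. I felt no noticeable contact force while lowering them. The next wrist picture showed all three standing in their wells, the tube perhaps leaning slightly in its clearance.
- **Lifting:** I gripped the sleeve, swung the bail up along its arc and raised it 100 mm. The force on the tool stayed at about 5.3 N, about what the loaded carrier should weigh.
- **Last checks:** In the scene camera, the three visible bottom corners matched a level carrier at 100 mm to within about 1–1.5 native pixels (2–4 mm). The arm was still, and two pictures taken a moment apart differed only slightly, which I took as image noise. The tool measured (0.539, −0.170, 0.243) m with the fingers at 17 mm.
- **Disagreements:** The cameras disagreed by 2–4 mm on where things stood, so I placed the parts using averaged positions, and the clearance in the wells took up the difference. The fingers closed to 16–17 mm on the tube's 18 mm cap; I didn't look into why, and the tube held. I didn't measure the positions of the bystanding things afterwards. In the pictures, the petri dish, tweezers and other tubes looked undisturbed.

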